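Unclamp the fine sharpening stone and lay it out to dry

TASK

Flip the red handle of the toggle clamp on the white sharpening stone over centre until the clamp lies fully open, then lift the white stone out of its holder and set it down, without dropping it, flat on the pale wooden board, in about the middle and lengthways along it. Leave the dark grey stone's clamp shut and the opened clamp open.

Things in the scene. Friction and masses are not known exactly. Their poses are not given: they have to be found in the camera images.
- white_stone_mid (a point): Centre of the white sharpening stone (150 x 50 x 28 mm, 0.3-0.55 kg; z up, x lengthways TOWARDS ITS CLAMP). It lies loose on a fixed black holder's bed, 46 mm wide and 24 mm high, long sides free to grasp; low stops (10 mm over the bed) at its ends: lift straight up. Shut, the clamp's bar (top 73 mm above counter, 41-95 mm along x from here) holds it down; opening swings the bar up, out of the way.
- white_clamp (a joint): Red-gripped handle of its clamp, rad: 0 shut, 1.85 open. Level pin along stone's y, 110 mm along x from stone centre, 60 mm above counter; handle 124 mm long, grip 18 mm thick. Shut, it leans 0.35 rad from vertical over the stone (grip axis 81 mm along x at 140 mm height). Push it to +x: upright at 0.35; past 0.8 it falls open by itself in 1 s, nearly level, pointing away. Under 2 N.
- board_top (a point): Centre of the upper face of the pale wooden board: a bare fixed slab 220 mm along its x, 120 mm along its y, 8 mm thick, on the counter; z up. Nothing stands on it.
- grey_clamp (a joint): The same handle angle of the identical clamp and holder that carry a dark grey stone of the same size (0 shut): to be left shut. Each clamp's steel bracket spans 84 to 126 mm from its stone's centre, 78 mm high, 34 mm wide; when open, its bar stands up to about 130 mm above the counter, 60 to 100 mm from the stone's centre.
Mind the look-alikes: they are no part of the job. What is meant by the part that bears white_stone_mid is not pink, and is the smaller of those in its own colour. What is shaped like the part that bears grey_clamp but pink is not meant.

How it is judged:
On the way, in this order (a step that is already met when the one before it is completed fails the run):
1. the white stone's clamp is flipped open while the stone still lies in its holder (value of joint white_clamp above 1.4 rad and distance of white_stone_mid from where it was at the start of the episode below 0.012 m), for 0.2 s.
2. the white stone is lifted clear of its holder (height (world z) of white_stone_mid above 0.065 m), for 0.1 s.
At the end, for the whole second after the job is handed in: The white stone lies at rest, flat on the board, its centre within 35 mm of the board's middle along each of the board's axes and its length within 20 degrees of the board's length (either way round); its clamp is open (handle above 1.4 rad) and the grey stone's clamp is shut (below 0.2 rad) (x of white_stone_mid in the frame of board_top between -0.035 and 0.035 m and y of white_stone_mid in the frame of board_top between -0.035 and 0.035 m and z of white_stone_mid in the frame of board_top between 0.01 and 0.018 m and angle between white_stone_mid's own z axis and vertical below 0.15 rad and angle between the x axis of white_stone_mid and the x axis of board_top, either way round below 0.35 rad and linear speed of white_stone below 0.02 m/s and value of joint white_clamp above 1.4 rad and value of joint grey_clamp below 0.2 rad); the robot touches nothing.
It fails at once if the grey stone's clamp is opened (handle beyond 0.5 rad) (value of joint grey_clamp above 0.5 rad).
It fails at once if the white stone is dropped on to the board (falling free at over 0.55 m/s, some 15 mm of fall) (linear speed of white_stone above 0.55 m/s and contact force between the fingers and white_stone below 0.1 N and horizontal distance between white_stone_mid and board_top below 0.15 m).
It also fails if it takes over 59 s, if anything falls off the work surface, if the arm or the gripper's body presses on something with over 40 N, if the wrist force passes 120 N, or if a joint passes its speed limit or range.

ROBOT

A 6-joint arm with a two-finger parallel gripper is mounted at the origin on the work surface. World frame = base frame: x ahead of the robot, y to its left, z up, the work surface at z = 0. Lengths are in m, angles in rad, forces in N, time in s.
With the tool pointing down it reaches from about 0.425 to 0.925 m from the base axis. Payload 12.5 kg.
Tool frame: the origin (TCP) lies between the finger pads; the fingertips stand manip.nose_length ahead of it and the grasp point (between the pads) lies 8 mm behind it (manip.nose_length is the distance from the TCP to the fingertips, in m); x points along the fingers, z is the direction in which the jaws open and shut, and the axes are right-handed (so a half turn about x gives the same grasp; the last joint's range is limited). The gripper opens to 85 mm and grips with 20 to 120 N. Pads are 22 mm wide; open, the fingers measure 114 mm over their backs; the gripper's body (76 mm by 85 mm) begins 54 mm behind the grasp point. The pads swing forward as they close: fully open they stand 13 mm farther back than shut.
Start: joints at [-1.338, 0.491, 1.559, -0, 1.092, -0.106], TCP at [0.208, -0.589, 0.242] pointing down, gripper open.
Joint ranges: [-3.1, 3.1], [-0.84, 2.19], [0.05, 2.79], [-1.13, 4.28], [0.06, 2.93], [-2.69, 2.69]. Speed limits (rad/s): [2.22, 2.22, 2.79, 3.14, 3.14, 3.14].

INTERFACE

Orientations are given as a 3x3 rotation matrix whose columns are the frame's x, y, z axes.
In Python, from bench import manip, viewer gives the robot as it stands. The module is installed in compiled form; this text tells all that it offers.
- The arm moves only by the tool send_rows, never from a script. Its argument "steps" is a list of rows, each an object of numbers: "gripper": the closure, from 0 (fully open) to 1 (shut); "dx", "dy", "dz": the shift along the tool's x, y, z in mm; "roll": the turn about the tool's x in rad. In form: [{"gripper": .., "dx": .., "dy": .., "dz": .., "roll": ..}, ...]. A call has 1 to 8 rows; each row shifts and turns the commanded pose from where the row before left it, along the tool's axes as they then stand; what a row does not reach is not made up. A row lasts 1/8 s, in which the tool goes at most 62.5 mm and 10.7 degrees, less where a joint would pass 70% of its speed; a pose out of reach is approached as far as the arm can. A call is refused whole if a number of a shift passes 62.5 or a number of a turn 0.188, either way. A call with a gripper value outside its range is refused whole. The fingers move at their own pace and stop on an object; the grip force is fixed at half the most. Time passes only in rows, so rows that do not move let the fingers close. It gives the time, the measured TCP pose, the force and the opening at its end, in the units of the state.
- manip.read_state(): the state, without advancing time (a new reading comes with each control period).
- viewer.capture(name): name is "scene" or "top" or "wrist"; returns a dict with "img" (480x640x3 uint8, red, green, blue), "fx", "fy", "cx", "cy" (pixels), "extrinsics" (4x4, takes a point from world to camera coordinates). Camera axes: x right, y down, z forward; pixel columns grow to the right and rows downward; lengths in m; the calibration is good to about 2 mm. A picture is of the moment at which its call begins. There is no depth.
- manip.finish_job(): hands the job in, once; it reports no verdict.
The state is a dict: "clock": time; "q": joint angles; "dq": joint speeds; "joint_efforts": joint torques, N m; "position": TCP position; "tool_rot": TCP orientation; "force": force on the tool from outside, world axes, zero at the start; "ft_torque": the same for the moment, N m; "width": finger opening in m.
Only numpy, scipy, OpenCV 4.12 (cv2) and the standard library are available. Lean on these libraries where they do the work, as an engineer would, in place of code of your own. Each camera call takes 0.05 s, during which the arm holds its last target.

## Working session

There is one attempt and no reset: what is moved stays moved. The work goes in short steps, Python scripts to look and compute and a tool call to move; the robot and the scene stay as the last step left them, time stands still between calls to the robot, and variables do not carry over. Pictures are saved under pics/ and viewed, and the job is handed in when it is done.

Besides the shell and the picture viewer there is one more tool, called as name(argument=value, ...) on one line, values as JSON. send_rows: Moves the arm, as the interface text tells. Its arguments: {"type":"object","properties":{"steps":{"type":"array","items":{"type":"object","properties":{"gripper":{"type":"number"},"dx":{"type":"number"},"dy":{"type":"number"},"dz":{"type":"number"},"roll":{"type":"number"}}}}},"required":["steps"]}

```bash
mkdir -p pics
cat > h.py <<'E'
import numpy as np,cv2
from bench import manip,viewer
def snap(cam,name):
    c=viewer.capture(cam); cv2.imwrite(f'pics/{name}.png',c['img'][:,:,::-1]); 
    np.savez(f'pics/{name}.npz',**c); return c
def load(name): return dict(np.load(f'pics/{name}.npz'))
def px2w(c,u,v,z):
    E=c['extrinsics'];R=E[:3,:3];t=E[:3,3];o=-R.T@t
    d=R.T@np.array([(u-c['cx'])/c['fx'],(v-c['cy'])/c['fy'],1]); return o+d*(z-o[2])/d[2]
def w2px(c,p):
    E=c['extrinsics'];q=E[:3,:3]@np.array(p)+E[:3,3];return np.array([c['fx']*q[0]/q[2]+c['cx'],c['fy']*q[1]/q[2]+c['cy']])
def crop(name,x0,y0,x1,y1,k,out):
    i=cv2.imread(f'pics/{name}.png')[y0:y1,x0:x1];cv2.imwrite(f'pics/{out}.png',cv2.resize(i,None,fx=k,fy=k,interpolation=cv2.INTER_CUBIC))
E
python3 - <<'E'
from h import *
for n in('scene','top'):
    c=snap(n,n+'0');print(n,c['fx'],c['cx'],c['extrinsics'].round(3).tolist())
s=manip.read_state();print(s['clock'],s['position'],s['tool_rot'],s['width'],manip.nose_length)
E
```

```text
scene 518.2833296093405 312.1897069424849 [[0.851, 0.525, 0.013, -0.334], [0.419, -0.665, -0.618, -0.198], [-0.315, 0.532, -0.786, 1.261], [0.0, 0.0, 0.0, 1.0]]
top 595.6431441256134 326.8080066588232 [[0.002, -1.0, 0.005, -0.081], [-0.992, -0.003, -0.126, 0.455], [0.126, -0.004, -0.992, 1.5], [0.0, 0.0, 0.0, 1.0]]
0.1 [ 0.20769924 -0.58929684  0.24180185] [[-2.21560928e-04  9.43149912e-01  3.32367559e-01]
 [ 9.17663004e-04  3.32367619e-01 -9.43149471e-01]
 [-9.99999554e-01  9.60363404e-05 -9.39133460e-04]] 0.08540691527020819 0.011
```

View pics/scene0.png

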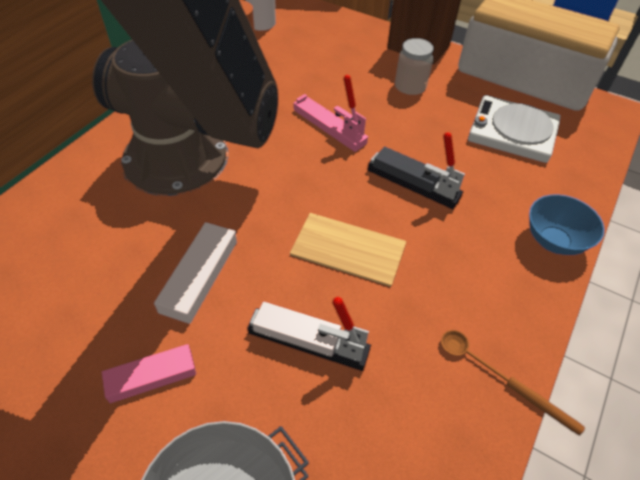

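View pics/top0.png

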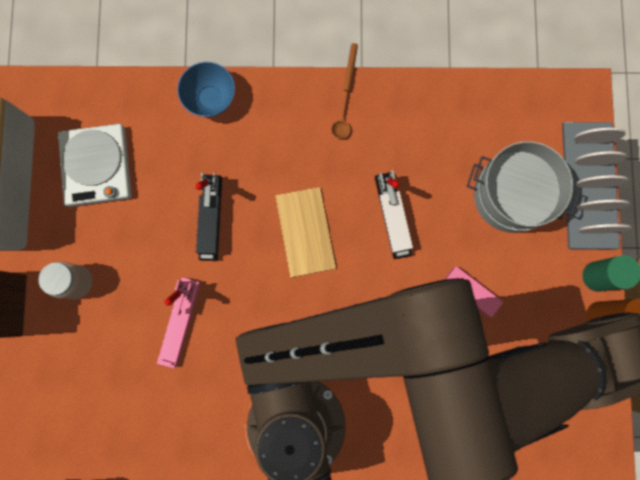

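Candidates in the scene view are a white stone in a holder at (293,328), a larger loose white block at (197,272), and pink pieces at (150,374) and (330,120). The one at (293,328) fits: it is white, the smaller of the two and carries a clamp. I'll confirm in enlarged crops.

Run:
```python
from h import *
crop('scene0',230,280,390,380,5,'c1'); crop('top0',260,160,430,280,4.7,'c2')
```

```text
(no output)
```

View pics/c1.png

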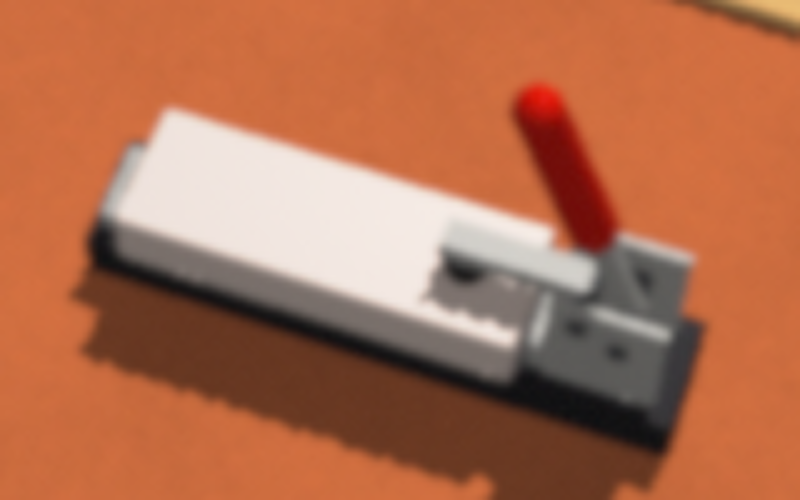

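View pics/c2.png

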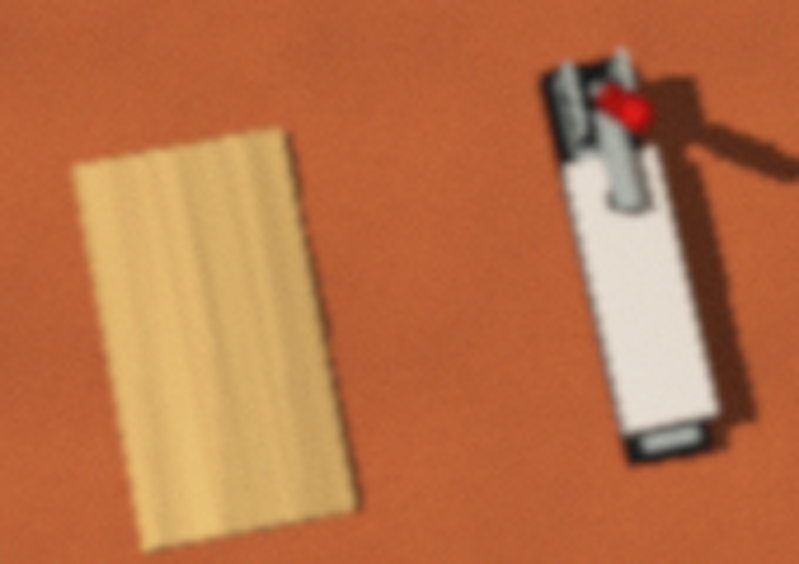

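The crops confirm it: the clamped white stone has its top face at c2 corners (565,163), (658,148), (718,414), (625,432), and the clamp is at its far (+x) end. The board corners are at (73,167), (284,129), (356,511), (143,550).

Run:
```python
from h import *
t=load('top0');s=load('scene0')
T=lambda P,z:np.array([px2w(t,(u+.5)/4.7-.5+260,(v+.5)/4.7-.5+160,z) for u,v in P])
S=lambda P,z:np.array([px2w(s,(u+.5)/5-.5+230,(v+.5)/5-.5+280,z) for u,v in P])
def rep(n,P):
    d=(P[0]+P[1]-P[2]-P[3])/2; print(n,P.round(4).tolist(),'mid',P.mean(0).round(4),'len',np.linalg.norm(d),'ang',np.degrees(np.arctan2(d[1],d[0])), 'w',np.linalg.norm(P[0]-P[1]))
rep('top stone',T([(565,163),(658,148),(718,414),(625,432)],.052))
rep('board',T([(73,167),(284,129),(356,511),(143,550)],.008))
rep('scene stone',S([(552,230),(515,345),(118,222),(170,108)],.052))
B=np.array([px2w(s,u,v,.008) for u,v in[(406,241),(390,283),(291,249),(308,214)]]);rep('scene board',B)
q=manip.read_state();print(q['clock'])
```

```text
top stone [[0.582, -0.2152, 0.052], [0.5905, -0.266, 0.052], [0.4447, -0.2963, 0.052], [0.4348, -0.2461, 0.052]] mid [ 0.513  -0.2559  0.052 ] len 0.14969596828836718 ang 11.799993901715647 w 0.05144096713797599
board [[0.5884, 0.056, 0.008], [0.6104, -0.062, 0.008], [0.3957, -0.1024, 0.008], [0.3739, 0.0147, 0.008]] mid [ 0.4921 -0.0234  0.008 ] len 0.2184314108784879 ang 10.772150914382198 w 0.12001582206219026
scene stone [[0.5822, -0.2146, 0.052], [0.5935, -0.2601, 0.052], [0.4495, -0.2939, 0.052], [0.4382, -0.2454, 0.052]] mid [ 0.5158 -0.2535  0.052 ] len 0.14754299587796038 ang 12.65610806972507 w 0.04691375234364556
scene board [[0.591, 0.0569, 0.008], [0.6095, -0.0567, 0.008], [0.3965, -0.0909, 0.008], [0.3755, 0.0099, 0.008]] mid [ 0.4931 -0.0202  0.008 ] len 0.21812820617195838 ang 10.716274069988998 w 0.11509591365232485
0.1
```

send_rows(steps=[{"gripper": 1,"roll": 0.126},{"gripper": 1,"dy": 39,"dz": -26},{"gripper": 1,"dy": 39,"dz": -26},{"gripper": 1,"dy": 39,"dz": -26},{"gripper": 1,"dy": 39,"dz": -26},{"gripper": 1,"dy": 39,"dz": -26},{"gripper": 1,"dy": 39,"dz": -26},{"gripper": 1,"dy": 39,"dz": -26}])

```text
$.steps[0]: bad value
```

send_rows(steps=[{"gripper": 1,"dy": 39,"dz": -26},{"gripper": 1,"dy": 39,"dz": -26},{"gripper": 1},{"gripper": 1}])

```text
$.steps[0]: bad value
```

```bash
cat >> h.py <<'E'
O=np.array([.514,-.255]);A=np.radians(12.2)
def st():
    s=manip.read_state();p=s['position'];d=p[:2]-O;c,n=np.cos(A),np.sin(A);R=s['tool_rot']
    print('t',round(s['clock'],2),'pos',p.round(4),'stoneframe',(1e3*np.array([c*d[0]+n*d[1],-n*d[0]+c*d[1]])).round(1),'yaw_y',np.degrees(np.arctan2(R[1,1],R[0,1])).round(2),'tilt',R[2].round(3),'F',s['force'].round(1),'w',s['width'].round(4))
E
python3 - <<'E'
from h import *
st(); snap('scene','s1'); snap('wrist','w1'); snap('top','t1')
E
```

```text
Traceback (most recent call last):
  File "h.py", line 17, in st
    print('t',round(s['clock'],2),'pos',p.round(4),'stoneframe',(1e3*np.array([c*d[0]+n*d[1],-n*d[0]+c*d[1]])).round(1),'yaw_y',np.degrees(np.arctan2(R[1,1],R[0,1])).round(2),'tilt',R[2].round(3),'F',s['force'].round(1),'w',s['width'].round(4))
                                                                                                                                                                                                                                ^^^^^^^^^^^^^^^^
AttributeError: 'float' object has no attribute 'round'
```

The rows were refused, probably because every field has to be given.

send_rows(steps=[{"gripper": 1,"dx": 0,"dy": 0,"dz": 0,"roll": 0.126},{"gripper": 1,"dx": 0,"dy": 39,"dz": -26,"roll": 0},{"gripper": 1,"dx": 0,"dy": 39,"dz": -26,"roll": 0},{"gripper": 1,"dx": 0,"dy": 39,"dz": -26,"roll": 0},{"gripper": 1,"dx": 0,"dy": 39,"dz": -26,"roll": 0},{"gripper": 1,"dx": 0,"dy": 39,"dz": -26,"roll": 0},{"gripper": 1,"dx": 0,"dy": 39,"dz": -26,"roll": 0},{"gripper": 1,"dx": 0,"dy": 39,"dz": -26,"roll": 0}])

```text
clock: 1.1
position: [0.437, -0.3527, 0.2421]
tool_rot: [[-0.0, 0.977, 0.211], [0.0, 0.211, -0.977], [-1.0, -0.0, -0.0]]
force: [0.0, -0.9, 0.5]
width: -0.0
```

send_rows(steps=[{"gripper": 1,"dx": 0,"dy": 39,"dz": -26,"roll": 0},{"gripper": 1,"dx": 0,"dy": 39,"dz": -26,"roll": 0},{"gripper": 1,"dx": 0,"dy": 38,"dz": -26,"roll": 0},{"gripper": 1,"dx": 0,"dy": 0,"dz": 0,"roll": 0}])

```text
clock: 1.6
position: [0.5345, -0.251, 0.2419]
tool_rot: [[-0.0, 0.977, 0.215], [0.0, 0.215, -0.977], [-1.0, -0.0, -0.0]]
force: [0.1, -1.3, -0.2]
width: 0.0002
```

```bash
sed -i "s/s\['width'\].round(4)/round(s['width'],4)/" h.py
python3 - <<'E'
from h import *
st(); snap('scene','s1'); snap('wrist','w1')
E
```

```text
t 1.6 pos [ 0.5345 -0.251   0.2419] stoneframe [20.9 -0.4] yaw_y 12.39 tilt [-1. -0. -0.] F [ 0.1 -1.3 -0.2] w 0.0002
```

View pics/s1.png

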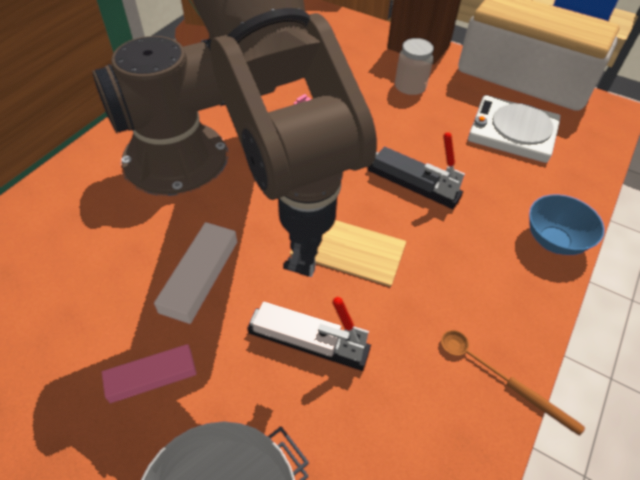

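View pics/w1.png

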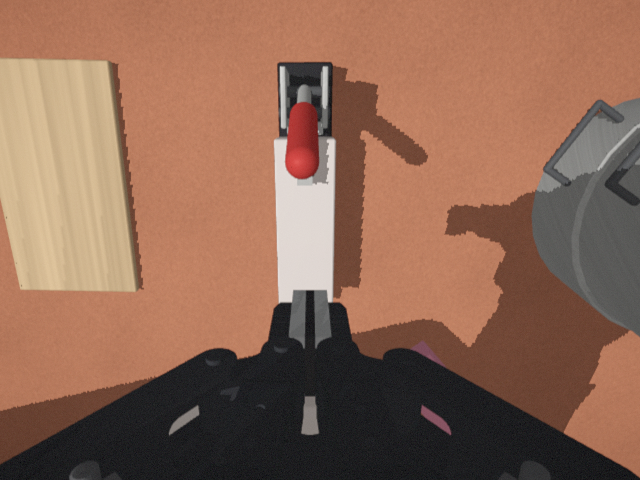

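The wrist view shows the handle tip at (302,162) and the closed fingers at (310,310), so they are in line with it. The stone sides are u=275..335 at the top edge (v≈139).

Run:
```python
from h import *
c=load('w1')
P=[px2w(c,u,v,.052) for u,v in[(275,139),(335,139),(332.5,290),(277.5,290)]]
P=np.array(P);print(P.round(4))
d=(P[0]+P[1]-P[2]-P[3]);print(np.degrees(np.arctan2(d[1],d[0])))
e=d/np.linalg.norm(d);print('mid',(P[0]+P[1])/2-e*.075)
B=np.array([px2w(c,u,v,.008) for u,v in[(110,61),(138,291),(21,290)]]);print(B.round(4));d=B[0]-B[1];print(np.degrees(np.arctan2(d[1],d[0])));f=(B[1]-B[2]);print('bmid',B[2]/2+B[0]/2)
```

```text
[[ 0.5823 -0.2127  0.052 ]
 [ 0.5926 -0.2594  0.052 ]
 [ 0.4634 -0.288   0.052 ]
 [ 0.4529 -0.2397  0.052 ]]
12.13599490153987
mid [ 0.51412137 -0.25180942  0.052     ]
[[ 0.6125 -0.0592  0.008 ]
 [ 0.3999 -0.1009  0.008 ]
 [ 0.3755  0.0161  0.008 ]]
11.107583426501602
bmid [ 0.49398409 -0.02155999  0.008     ]
```

send_rows(steps=[{"gripper": 1,"dx": 31,"dy": 0,"dz": 0,"roll": 0},{"gripper": 1,"dx": 31,"dy": 0,"dz": 0,"roll": 0},{"gripper": 1,"dx": 30,"dy": 0,"dz": 0,"roll": 0},{"gripper": 1,"dx": 0,"dy": 15,"dz": 0,"roll": 0},{"gripper": 1,"dx": 0,"dy": 15,"dz": 0,"roll": 0},{"gripper": 1,"dx": 0,"dy": 12,"dz": 0,"roll": 0},{"gripper": 1,"dx": 0,"dy": 12,"dz": 0,"roll": 0},{"gripper": 1,"dx": 0,"dy": 12,"dz": 0,"roll": 0}])

```text
clock: 2.7
position: [0.5985, -0.239, 0.1507]
tool_rot: [[0.001, 0.977, 0.211], [-0.0, 0.211, -0.977], [-1.0, 0.0, 0.0]]
force: [-0.2, -0.1, -0.2]
width: -0.0001
```

Run:
```python
from h import *
st(); snap('scene','s2'); crop('scene0',0,0,1,1,1,'x');crop('s2',230,200,430,350,4,'s2c')
```

```text
t 2.7 pos [ 0.5985 -0.239   0.1507] stoneframe [86.  -2.2] yaw_y 12.2 tilt [-1.  0.  0.] F [-0.2 -0.1 -0.2] w -0.0001
```

View pics/s2c.png

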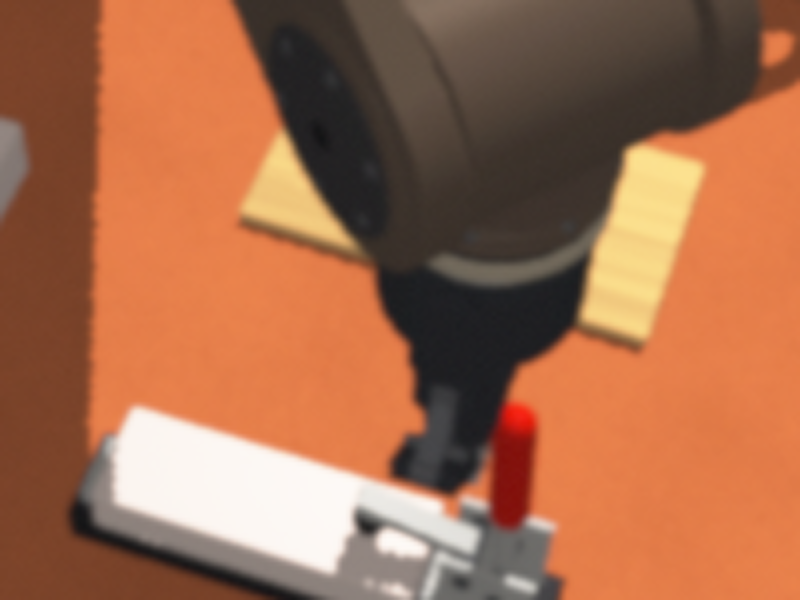

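The handle at crop (515,460) is now nearly upright, pushed by the fingers, and the force is low. I'll keep pushing.

send_rows(steps=[{"gripper": 1,"dx": 0,"dy": 12,"dz": 0,"roll": 0},{"gripper": 1,"dx": 0,"dy": 12,"dz": 0,"roll": 0},{"gripper": 1,"dx": 0,"dy": 12,"dz": 0,"roll": 0},{"gripper": 1,"dx": 0,"dy": 12,"dz": 0,"roll": 0},{"gripper": 1,"dx": 0,"dy": 10,"dz": 0,"roll": 0},{"gripper": 1,"dx": 0,"dy": 0,"dz": 0,"roll": 0},{"gripper": 1,"dx": 0,"dy": 0,"dz": 0,"roll": 0},{"gripper": 1,"dx": 0,"dy": 0,"dz": 0,"roll": 0}])

```text
clock: 3.75
position: [0.654, -0.2272, 0.1504]
tool_rot: [[-0.0, 0.977, 0.211], [-0.0, 0.211, -0.977], [-1.0, -0.0, 0.0]]
force: [-0.4, -1.0, -0.4]
width: 0.0001
```

send_rows(steps=[{"gripper": 1,"dx": -30,"dy": 0,"dz": 0,"roll": 0},{"gripper": 1,"dx": -40,"dy": 0,"dz": 0,"roll": 0},{"gripper": 0,"dx": -20,"dy": -40,"dz": 0,"roll": 0},{"gripper": 0,"dx": 0,"dy": -50,"dz": 0,"roll": 0},{"gripper": 0,"dx": 0,"dy": -45,"dz": 0,"roll": 0},{"gripper": 0,"dx": 0,"dy": -45,"dz": 0,"roll": 0},{"gripper": 0,"dx": 0,"dy": 0,"dz": 0,"roll": 0}])

```text
clock: 4.62
position: [0.4761, -0.2655, 0.241]
tool_rot: [[-0.0, 0.978, 0.209], [-0.0, 0.209, -0.978], [-1.0, -0.0, 0.0]]
force: [0.4, 0.1, 0.7]
width: 0.0855
```

Run:
```python
from h import *
st(); snap('scene','s3'); snap('wrist','w3')
```

```text
t 4.62 pos [ 0.4761 -0.2655  0.241 ] stoneframe [-39.3  -2.3] yaw_y 12.06 tilt [-1. -0.  0.] F [0.4 0.1 0.7] w 0.0855
```

View pics/s3.png

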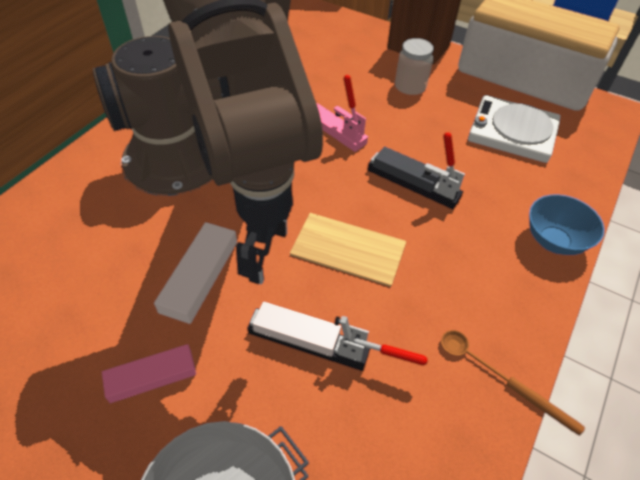

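View pics/w3.png

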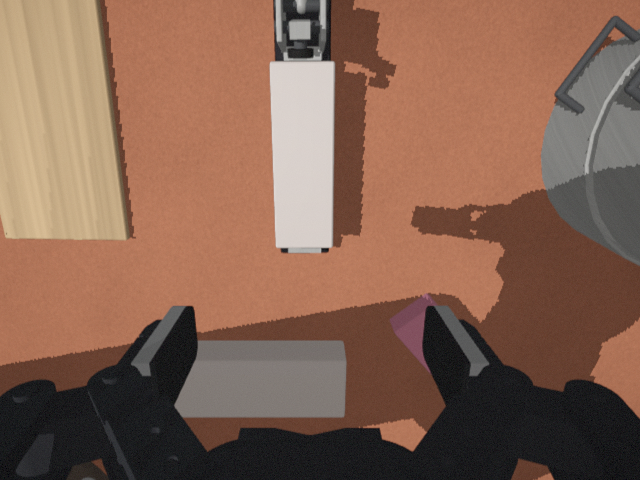

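The clamp is open: the handle lies nearly level at scene (400,353). In the wrist view the whole stone top is visible at (270,61), (334,61), (332,248), (276,248), and it has not moved.

Run:
```python
from h import *
c=load('w3')
P=np.array([px2w(c,u,v,.052) for u,v in[(270,61),(334,61),(332,248),(276,248)]])
d=(P[0]+P[1]-P[2]-P[3])/2;print(P.mean(0),np.linalg.norm(d),np.degrees(np.arctan2(d[1],d[0])),np.linalg.norm(P[0]-P[1]),np.linalg.norm(P[2]-P[3]))
```

```text
[ 0.51452682 -0.25185926  0.052     ] 0.148995712436168 12.429237609998674 0.048139959639013935 0.04853018716503665
```

send_rows(steps=[{"gripper": 0,"dx": 10,"dy": 32,"dz": -5,"roll": 0},{"gripper": 0,"dx": 45,"dy": 0,"dz": 0,"roll": 0},{"gripper": 0,"dx": 45,"dy": 0,"dz": 0,"roll": 0},{"gripper": 0,"dx": 45,"dy": 0,"dz": 0,"roll": 0},{"gripper": 0,"dx": 30,"dy": 0,"dz": 0,"roll": 0},{"gripper": 0,"dx": 18,"dy": 0,"dz": 0,"roll": 0},{"gripper": 0,"dx": 10,"dy": 0,"dz": 0,"roll": 0},{"gripper": 0,"dx": 0,"dy": 0,"dz": 0,"roll": 0}])

```text
clock: 5.72
position: [0.5088, -0.2534, 0.0373]
tool_rot: [[0.0, 0.977, 0.211], [-0.0, 0.211, -0.977], [-1.0, -0.0, 0.0]]
force: [-0.1, 0.1, 0.0]
width: 0.0854
```

Run:
```python
from h import *
st(); snap('scene','s4');crop('s4',210,230,410,380,4,'s4c');snap('wrist','w4')
```

```text
t 5.72 pos [ 0.5088 -0.2534  0.0373] stoneframe [-4.7  2.7] yaw_y 12.2 tilt [-1. -0.  0.] F [-0.1  0.1  0. ] w 0.0854
```

View pics/s4c.png

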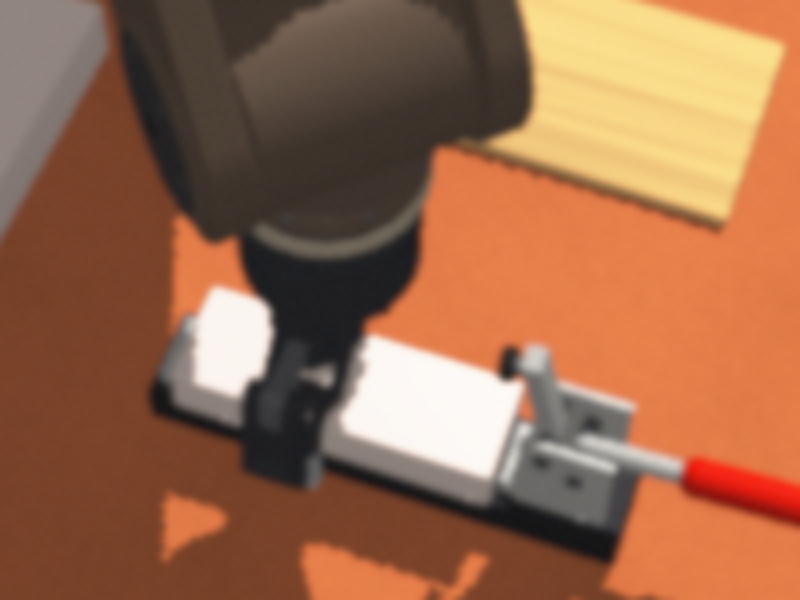

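View pics/w4.png

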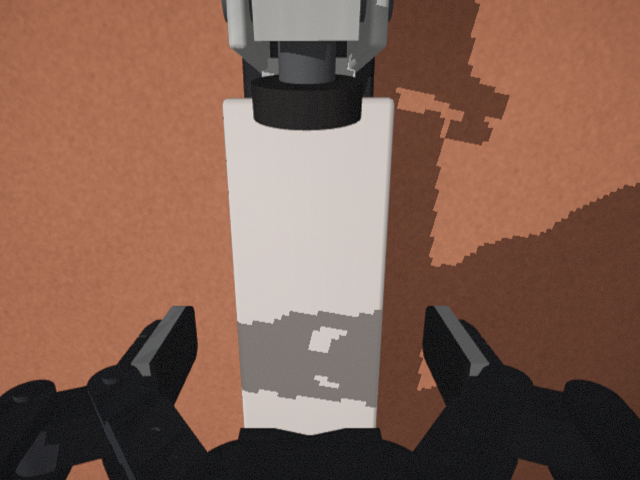

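The fingers straddle the stone, with its sides at u=240..380 between pads at 195..425, so it is centred. I'll close.

send_rows(steps=[{"gripper": 1,"dx": 0,"dy": 0,"dz": 0,"roll": 0},{"gripper": 1,"dx": 0,"dy": 0,"dz": 0,"roll": 0},{"gripper": 1,"dx": 0,"dy": 0,"dz": 0,"roll": 0},{"gripper": 1,"dx": 0,"dy": 0,"dz": 0,"roll": 0},{"gripper": 1,"dx": 0,"dy": 0,"dz": 0,"roll": 0},{"gripper": 1,"dx": 0,"dy": 0,"dz": 0,"roll": 0}])

```text
clock: 6.58
position: [0.5087, -0.2535, 0.0381]
tool_rot: [[0.001, 0.977, 0.211], [-0.001, 0.211, -0.977], [-1.0, 0.001, 0.001]]
force: [-1.1, 0.8, 5.6]
width: 0.049
```

send_rows(steps=[{"gripper": 1,"dx": -4,"dy": 0,"dz": 0,"roll": 0},{"gripper": 1,"dx": -8,"dy": 0,"dz": 0,"roll": 0},{"gripper": 1,"dx": -15,"dy": 0,"dz": 0,"roll": 0},{"gripper": 1,"dx": -25,"dy": 0,"dz": 0,"roll": 0},{"gripper": 1,"dx": -28,"dy": 0,"dz": 0,"roll": 0},{"gripper": 1,"dx": 0,"dy": 0,"dz": 0,"roll": 0},{"gripper": 1,"dx": 0,"dy": 0,"dz": 0,"roll": 0}])

```text
clock: 7.45
position: [0.5069, -0.2534, 0.1184]
tool_rot: [[-0.002, 0.977, 0.211], [0.0, 0.211, -0.977], [-1.0, -0.002, -0.001]]
force: [-10.5, -3.1, -1.6]
width: 0.0488
```

Run:
```python
from h import *
st(); snap('scene','s5');crop('s5',210,200,410,350,4,'s5c');snap('wrist','w5')
```

```text
t 7.45 pos [ 0.5069 -0.2534  0.1184] stoneframe [-6.6  3. ] yaw_y 12.2 tilt [-1.    -0.002 -0.001] F [-10.5  -3.1  -1.6] w 0.0488
```

View pics/s5c.png

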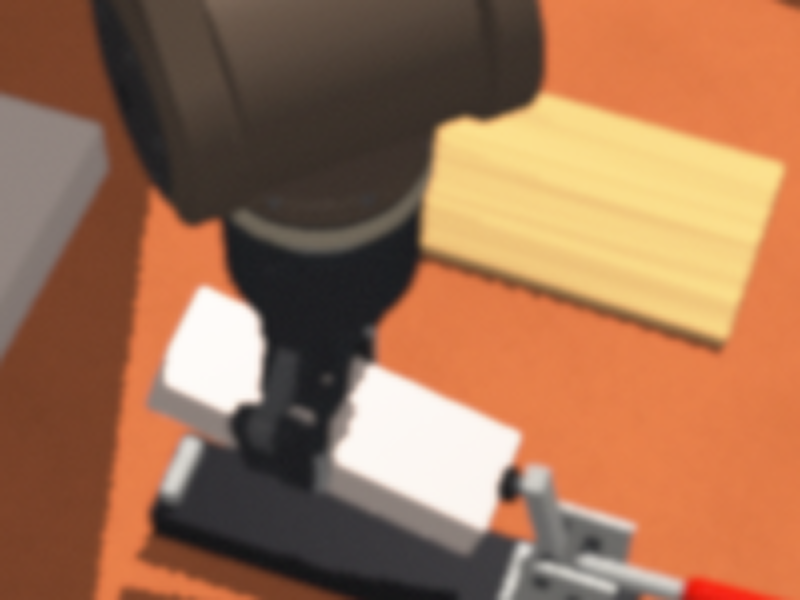

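View pics/w5.png

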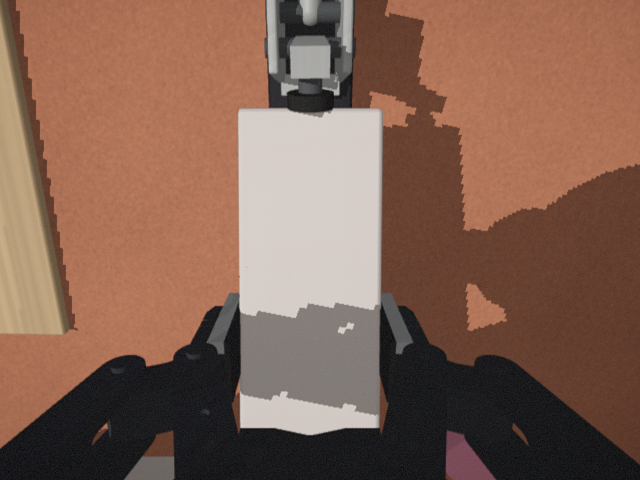

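The grip holds, but the raised bar's foot at crop (512,485) presses the stone's +x end with about 10 N, and the stone is pitched slightly nose down. I'll back off along -x before rising.

send_rows(steps=[{"gripper": 1,"dx": 0,"dy": -10,"dz": 0,"roll": 0},{"gripper": 1,"dx": 0,"dy": -15,"dz": 0,"roll": 0},{"gripper": 1,"dx": -10,"dy": -15,"dz": 0,"roll": 0},{"gripper": 1,"dx": -20,"dy": 0,"dz": 0,"roll": 0},{"gripper": 1,"dx": 0,"dy": 0,"dz": 0,"roll": 0},{"gripper": 1,"dx": 0,"dy": 0,"dz": 0,"roll": 0}])

```text
clock: 8.3
position: [0.4691, -0.2618, 0.1472]
tool_rot: [[0.0, 0.977, 0.211], [-0.0, 0.211, -0.977], [-1.0, -0.0, 0.0]]
force: [1.2, 0.8, -4.2]
width: 0.0489
```

Run:
```python
from h import *
st(); snap('scene','s6');crop('s6',180,180,420,360,3.3,'s6c');snap('wrist','w6')
```

```text
t 8.3 pos [ 0.4691 -0.2618  0.1472] stoneframe [-45.4   2.8] yaw_y 12.18 tilt [-1. -0.  0.] F [ 1.2  0.8 -4.2] w 0.0489
```

View pics/s6c.png

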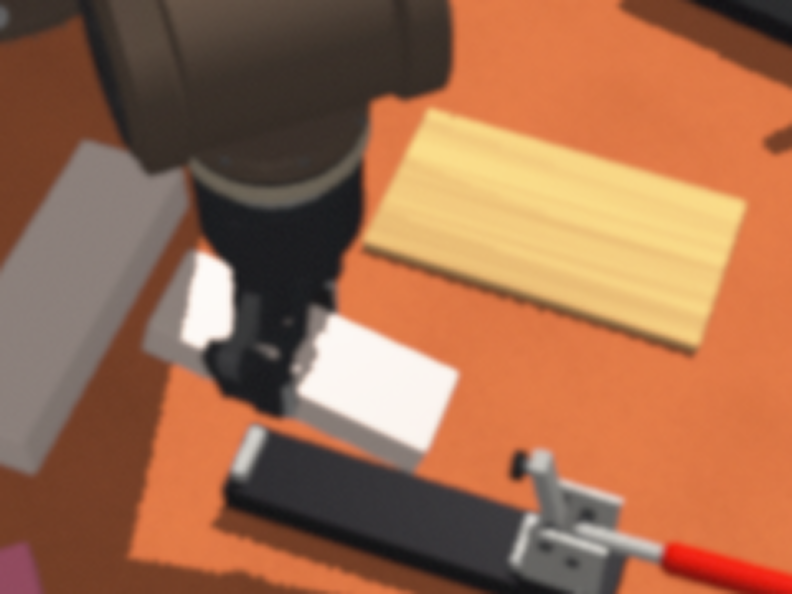

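View pics/w6.png

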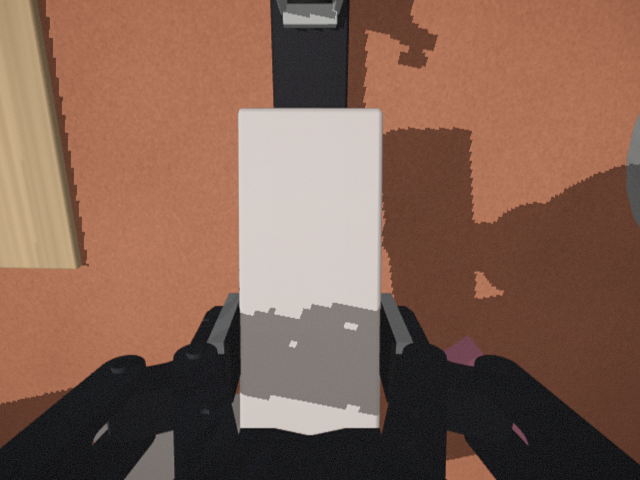

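```bash
cat > fit.py <<'E'
from h import *
from scipy.optimize import least_squares
from scipy.spatial.transform import Rotation as Ro
s=load('s6');w=load('w6')
obs=[(s,(75,25,14),(457,373)),(s,(75,-25,14),(427,452)),(s,(75,-25,-14),(415,470)),(s,(-75,25,14),(193,250)),(s,(-75,-25,14),(182,345)),(s,(-75,-25,-14),(143,348))]
obs=[(c,np.array(p)/1e3,np.array(((u+.5)/3.3-.5+180,(v+.5)/3.3-.5+180))) for c,p,(u,v) in obs]
obs+=[(w,np.array([.075,.025,.014]),np.array([239.5,108.5])),(w,np.array([.075,-.025,.014]),np.array([381.5,108.5]))]
def f(x):
    R=Ro.from_euler('ZYX',[x[3],x[4],0])
    return np.concatenate([w2px(c,x[:3]+R.apply(p))-q for c,p,q in obs])
r=least_squares(f,[.47,-.26,.145,.21,.1],loss='soft_l1')
print(r.x.round(4),np.degrees(r.x[3:]),f(r.x).round(1))
E
python3 fit.py
```

```text
[ 0.4708 -0.2608  0.1392  0.2119  0.2612] [12.14136385 14.96635584] [ 1.   0.1  0.   0.9 -0.6  2.2 -0.3 -0.2 -9.9 -5.6 -0.1  1.4 -0.5 -0.1
  0.1  0. ]
```

The clamp is still open. The fit puts the stone's centre at (0.471, -0.261, 0.139), yaw 12.1°, pitched 15° nose down in the grip. One corner disagreed because a finger shadows it. I'll carry the stone over the board, where gentle contact can level it.

send_rows(steps=[{"gripper": 1,"dx": 0,"dy": 0,"dz": -15,"roll": 0},{"gripper": 1,"dx": 0,"dy": 0,"dz": -30,"roll": 0},{"gripper": 1,"dx": 0,"dy": 12,"dz": -38,"roll": 0},{"gripper": 1,"dx": 0,"dy": 15,"dz": -42,"roll": 0},{"gripper": 1,"dx": 0,"dy": 15,"dz": -42,"roll": 0},{"gripper": 1,"dx": 0,"dy": 15,"dz": -36,"roll": 0},{"gripper": 1,"dx": 0,"dy": 15,"dz": -26,"roll": 0},{"gripper": 1,"dx": 0,"dy": 0,"dz": 0,"roll": 0}])

```text
clock: 9.4
position: [0.4911, -0.0204, 0.147]
tool_rot: [[-0.001, 0.977, 0.214], [0.0, 0.214, -0.977], [-1.0, -0.001, -0.0]]
force: [0.0, 0.5, -5.5]
width: 0.0487
```

send_rows(steps=[{"gripper": 1,"dx": 25,"dy": 0,"dz": 0,"roll": 0},{"gripper": 1,"dx": 30,"dy": 0,"dz": 0,"roll": 0},{"gripper": 1,"dx": 20,"dy": 0,"dz": 0,"roll": 0},{"gripper": 1,"dx": 10,"dy": 0,"dz": 0,"roll": 0},{"gripper": 1,"dx": 0,"dy": 0,"dz": 0,"roll": 0},{"gripper": 1,"dx": 0,"dy": 0,"dz": 0,"roll": 0}])

```text
clock: 10.15
position: [0.4917, -0.0229, 0.0629]
tool_rot: [[0.001, 0.977, 0.211], [-0.0, 0.211, -0.977], [-1.0, 0.001, 0.0]]
force: [0.7, 0.1, -4.7]
width: 0.0488
```

Run:
```python
from h import *
st(); snap('scene','s7');crop('s7',230,140,430,290,4,'s7c');snap('top','t7');crop('t7',230,150,390,270,5,'t7c')
```

```text
t 10.15 pos [ 0.4917 -0.0229  0.0629] stoneframe [ 27.3 231.6] yaw_y 12.19 tilt [-1.     0.001  0.   ] F [ 0.7  0.1 -4.7] w 0.0488
```

View pics/s7c.png

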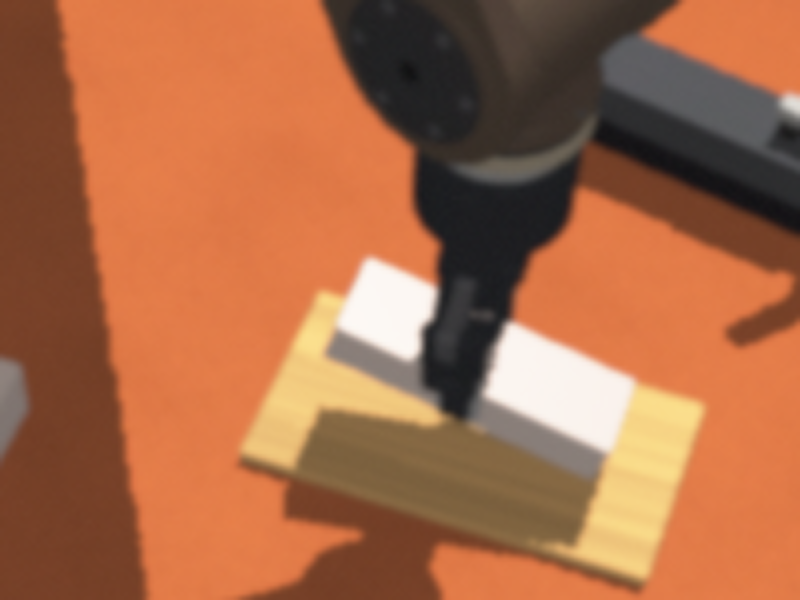

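View pics/t7c.png

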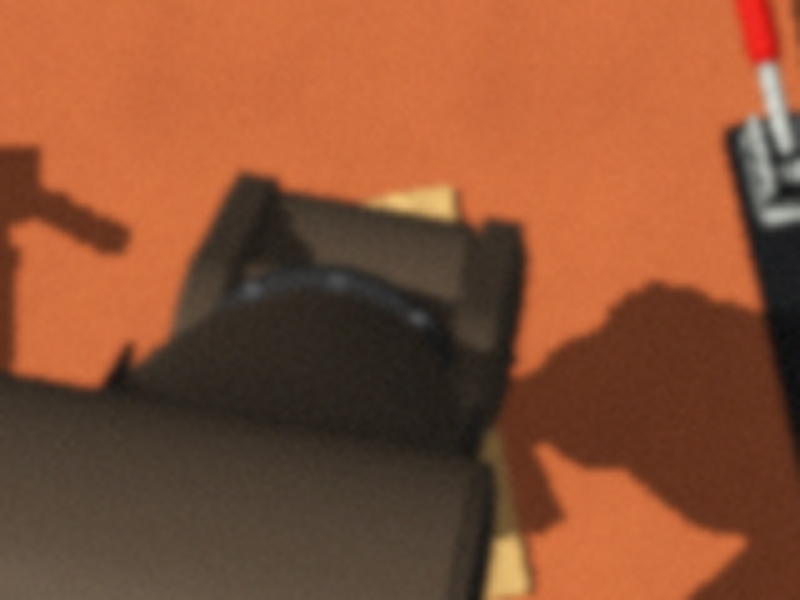

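The stone is over the board's middle with its nose (crop (595,475)) just above the board. I'll lower in small steps and watch the force.

send_rows(steps=[{"gripper": 1,"dx": 6,"dy": 0,"dz": 0,"roll": 0},{"gripper": 1,"dx": 4,"dy": 0,"dz": 0,"roll": 0},{"gripper": 1,"dx": 3,"dy": 0,"dz": 0,"roll": 0},{"gripper": 1,"dx": 0,"dy": 0,"dz": 0,"roll": 0}])

```text
clock: 10.75
position: [0.4913, -0.0228, 0.049]
tool_rot: [[-0.001, 0.977, 0.211], [-0.0, 0.211, -0.977], [-1.0, -0.001, -0.0]]
force: [-0.8, 0.0, -6.4]
width: 0.0489
```

send_rows(steps=[{"gripper": 1,"dx": 2,"dy": 0,"dz": 0,"roll": 0},{"gripper": 1,"dx": 2,"dy": 0,"dz": 0,"roll": 0},{"gripper": 1,"dx": 0,"dy": 0,"dz": 0,"roll": 0}])

```text
clock: 11.12
position: [0.4914, -0.0228, 0.0451]
tool_rot: [[-0.0, 0.977, 0.211], [-0.0, 0.211, -0.977], [-1.0, -0.0, 0.0]]
force: [-0.2, -0.2, -5.0]
width: 0.0486
```

send_rows(steps=[{"gripper": 1,"dx": 2,"dy": 0,"dz": 0,"roll": 0},{"gripper": 1,"dx": 2,"dy": 0,"dz": 0,"roll": 0},{"gripper": 1,"dx": 0,"dy": 0,"dz": 0,"roll": 0}])

```text
clock: 11.5
position: [0.4911, -0.0229, 0.0415]
tool_rot: [[-0.0, 0.977, 0.211], [-0.0, 0.211, -0.977], [-1.0, -0.0, 0.0]]
force: [-3.7, -2.3, 2.3]
width: 0.0491
```

Contact has begun at TCP z of about 0.042. I'll go on down in 2 mm steps.

send_rows(steps=[{"gripper": 1,"dx": 2,"dy": 0,"dz": 0,"roll": 0},{"gripper": 1,"dx": 2,"dy": 0,"dz": 0,"roll": 0},{"gripper": 1,"dx": 0,"dy": 0,"dz": 0,"roll": 0}])

```text
clock: 11.88
position: [0.4911, -0.0228, 0.0376]
tool_rot: [[-0.0, 0.977, 0.211], [-0.0, 0.211, -0.977], [-1.0, -0.0, 0.0]]
force: [-5.8, -1.4, 5.4]
width: 0.0486
```

send_rows(steps=[{"gripper": 1,"dx": 2,"dy": 0,"dz": 0,"roll": 0},{"gripper": 1,"dx": 2,"dy": 0,"dz": 0,"roll": 0},{"gripper": 1,"dx": 0,"dy": 0,"dz": 0,"roll": 0}])

```text
clock: 12.25
position: [0.4911, -0.0228, 0.0335]
tool_rot: [[-0.0, 0.977, 0.211], [-0.0, 0.211, -0.977], [-1.0, -0.0, -0.0]]
force: [-4.3, -1.7, 3.5]
width: 0.0486
```

Run:
```python
from h import *
st(); snap('scene','s8');crop('s8',270,180,430,300,5,'s8c')
```

```text
t 12.25 pos [ 0.4911 -0.0228  0.0335] stoneframe [ 26.7 231.8] yaw_y 12.2 tilt [-1. -0. -0.] F [-4.3 -1.7  3.5] w 0.0486
```

View pics/s8c.png

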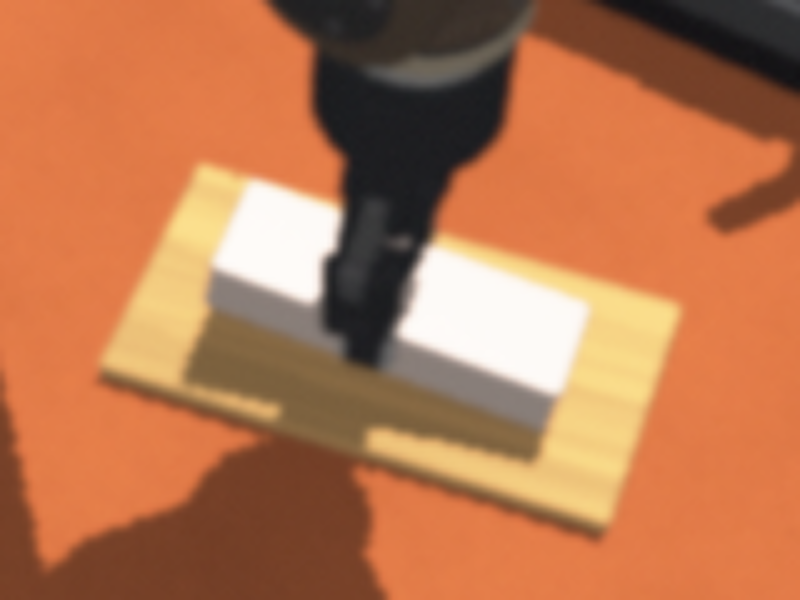

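The stone is levelling, with its long edge now almost parallel to the board's. I'll carry on.

send_rows(steps=[{"gripper": 1,"dx": 1.5,"dy": 0,"dz": 0,"roll": 0},{"gripper": 1,"dx": 1.5,"dy": 0,"dz": 0,"roll": 0},{"gripper": 1,"dx": 0,"dy": 0,"dz": 0,"roll": 0}])

```text
clock: 12.68
position: [0.4911, -0.0228, 0.0305]
tool_rot: [[-0.0, 0.977, 0.211], [-0.0, 0.211, -0.977], [-1.0, -0.0, -0.0]]
force: [-5.3, -2.1, 4.6]
width: 0.0489
```

send_rows(steps=[{"gripper": 1,"dx": 1.5,"dy": 0,"dz": 0,"roll": 0},{"gripper": 1,"dx": 1.5,"dy": 0,"dz": 0,"roll": 0},{"gripper": 1,"dx": 0,"dy": 0,"dz": 0,"roll": 0}])

```text
clock: 13.05
position: [0.4911, -0.0228, 0.0275]
tool_rot: [[-0.0, 0.977, 0.211], [-0.0, 0.211, -0.977], [-1.0, -0.0, 0.0]]
force: [-5.6, -0.5, 4.7]
width: 0.049
```

Run:
```python
from h import *
st(); snap('scene','s9');crop('s9',270,180,430,300,5,'s9c')
```

```text
t 13.05 pos [ 0.4911 -0.0228  0.0275] stoneframe [ 26.7 231.8] yaw_y 12.19 tilt [-1. -0.  0.] F [-5.6 -0.5  4.7] w 0.049
```

View pics/s9c.png

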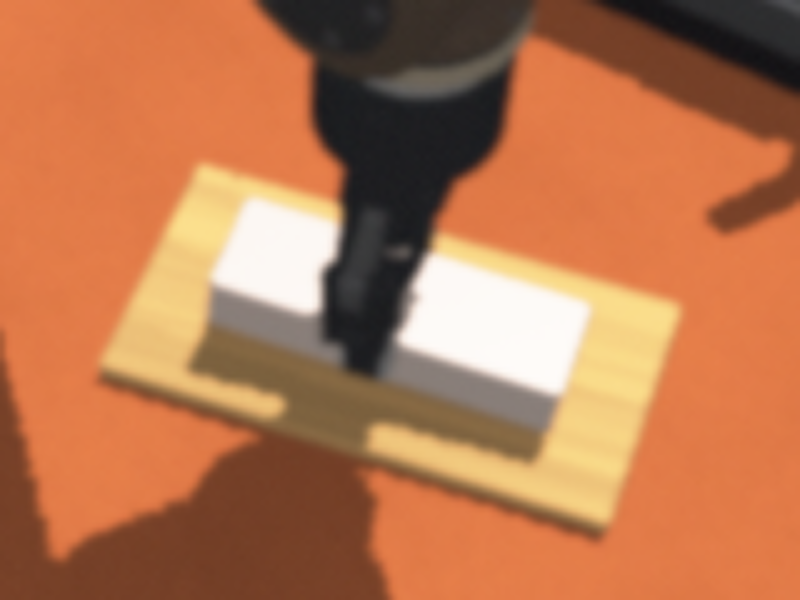

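send_rows(steps=[{"gripper": 1,"dx": 1,"dy": 0,"dz": 0,"roll": 0},{"gripper": 1,"dx": 1,"dy": 0,"dz": 0,"roll": 0},{"gripper": 1,"dx": 0,"dy": 0,"dz": 0,"roll": 0}])

```text
clock: 13.48
position: [0.4911, -0.0228, 0.0256]
tool_rot: [[-0.0, 0.977, 0.211], [-0.0, 0.211, -0.977], [-1.0, -0.0, -0.0]]
force: [-5.5, -1.1, 4.9]
width: 0.0492
```

send_rows(steps=[{"gripper": 1,"dx": 1,"dy": 0,"dz": 0,"roll": 0},{"gripper": 1,"dx": 0,"dy": 0,"dz": 0,"roll": 0}])

```text
clock: 13.72
position: [0.4911, -0.0228, 0.0246]
tool_rot: [[-0.0, 0.977, 0.211], [-0.0, 0.211, -0.977], [-1.0, -0.0, 0.0]]
force: [-5.9, -1.0, 5.4]
width: 0.0489
```

send_rows(steps=[{"gripper": 1,"dx": 1,"dy": 0,"dz": 0,"roll": 0},{"gripper": 1,"dx": 0,"dy": 0,"dz": 0,"roll": 0}])

```text
clock: 13.98
position: [0.4911, -0.0228, 0.0236]
tool_rot: [[-0.0, 0.977, 0.211], [-0.0, 0.211, -0.977], [-1.0, -0.0, -0.0]]
force: [-5.9, -0.3, 4.8]
width: 0.0486
```

Run:
```python
from h import *
st(); snap('scene','s10');crop('s10',270,180,430,300,5,'s10c')
```

```text
t 13.97 pos [ 0.4911 -0.0228  0.0236] stoneframe [ 26.7 231.8] yaw_y 12.2 tilt [-1. -0. -0.] F [-5.9 -0.3  4.8] w 0.0486
```

View pics/s10c.png

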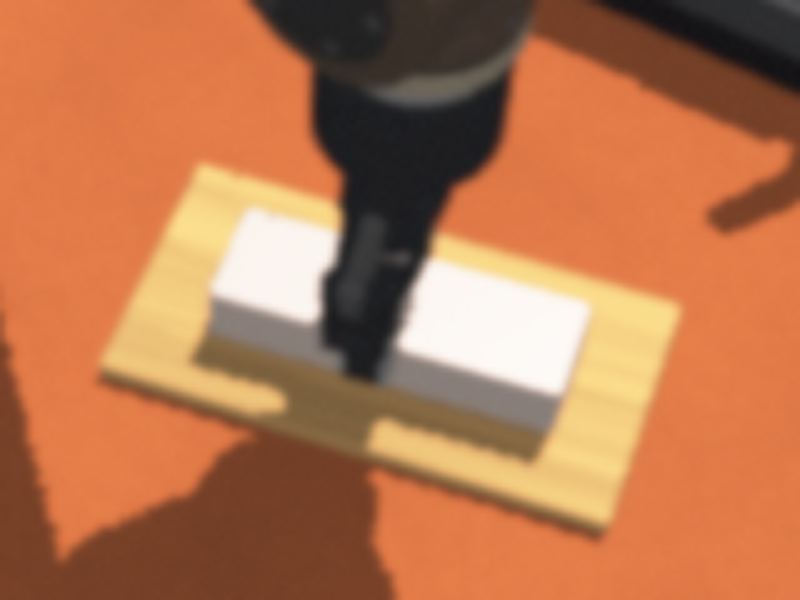

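Run:
```python
from h import *
from scipy.optimize import least_squares
from scipy.spatial.transform import Rotation as Ro
s=load('s10')
obs=[((75,25,14),(590,305)),((75,-25,14),(558,395)),((75,-25,-14),(543,431)),((-75,25,14),(247,208)),((-75,-25,14),(212,297)),((-75,-25,-14),(208,332))]
obs=[(np.array(p)/1e3,np.array(((u+.5)/5-.5+270,(v+.5)/5-.5+180))) for p,(u,v) in obs]
def f(x):
    R=Ro.from_euler('ZYX',[x[3],x[4],0]);return np.concatenate([w2px(s,x[:3]+R.apply(p))-q for p,q in obs])
r=least_squares(f,[.49,-.02,.024,.21,.0],loss='soft_l1');print(r.x.round(4),f(r.x).round(1))
```

```text
[ 0.4883 -0.0073 -0.001   0.2396  0.0441] [-1.  -0.2 -0.1 -0.   0.8  0.5  0.1 -0.1 -0.  -0.6  0.1  0.3]
```

The remaining pitch is about 0.04 rad, so the raised end is only a few mm up. I'll go down 2 mm more, then open.

send_rows(steps=[{"gripper": 1,"dx": 1,"dy": 0,"dz": 0,"roll": 0},{"gripper": 1,"dx": 0,"dy": 0,"dz": 0,"roll": 0}])

```text
clock: 14.28
position: [0.4911, -0.0228, 0.023]
tool_rot: [[0.0, 0.977, 0.211], [-0.0, 0.211, -0.977], [-1.0, 0.0, 0.0]]
force: [-8.1, -1.5, 12.0]
width: 0.0488
```

send_rows(steps=[{"gripper": 1,"dx": 1,"dy": 0,"dz": 0,"roll": 0},{"gripper": 1,"dx": 0,"dy": 0,"dz": 0,"roll": 0}])

```text
clock: 14.52
position: [0.4911, -0.0228, 0.023]
tool_rot: [[0.001, 0.977, 0.211], [-0.0, 0.211, -0.977], [-1.0, 0.001, 0.0]]
force: [-11.1, 0.1, 28.6]
width: 0.0491
```

The force jumped, so the stone is flat. I'll relieve it and release.

send_rows(steps=[{"gripper": 1,"dx": -1.5,"dy": 0,"dz": 0,"roll": 0},{"gripper": 0,"dx": 0,"dy": 0,"dz": 0,"roll": 0},{"gripper": 0,"dx": 0,"dy": 0,"dz": 0,"roll": 0},{"gripper": 0,"dx": 0,"dy": 0,"dz": 0,"roll": 0},{"gripper": 0,"dx": 0,"dy": 0,"dz": 0,"roll": 0},{"gripper": 0,"dx": 0,"dy": 0,"dz": 0,"roll": 0}])

```text
clock: 15.28
position: [0.4915, -0.0228, 0.0227]
tool_rot: [[0.0, 0.977, 0.211], [-0.0, 0.211, -0.977], [-1.0, 0.0, 0.0]]
force: [-0.6, 0.0, 0.6]
width: 0.0855
```

send_rows(steps=[{"gripper": 0,"dx": -20,"dy": 0,"dz": 0,"roll": 0},{"gripper": 0,"dx": -45,"dy": 0,"dz": 0,"roll": 0},{"gripper": 0,"dx": -50,"dy": 0,"dz": 0,"roll": 0},{"gripper": 0,"dx": -50,"dy": -40,"dz": 0,"roll": 0},{"gripper": 0,"dx": -30,"dy": -20,"dz": 0,"roll": 0},{"gripper": 0,"dx": 0,"dy": 0,"dz": 0,"roll": 0},{"gripper": 0,"dx": 0,"dy": 0,"dz": 0,"roll": 0}])

```text
clock: 16.15
position: [0.434, -0.0352, 0.2161]
tool_rot: [[-0.0, 0.977, 0.211], [-0.0, 0.211, -0.977], [-1.0, -0.0, 0.0]]
force: [-0.5, 0.3, -0.1]
width: 0.0855
```

Run:
```python
from h import *
st(); snap('scene','s11');snap('wrist','w11')
```

```text
t 16.15 pos [ 0.434  -0.0352  0.2161] stoneframe [-31.8 231.7] yaw_y 12.18 tilt [-1. -0.  0.] F [-0.5  0.3 -0.1] w 0.0855
```

View pics/s11.png

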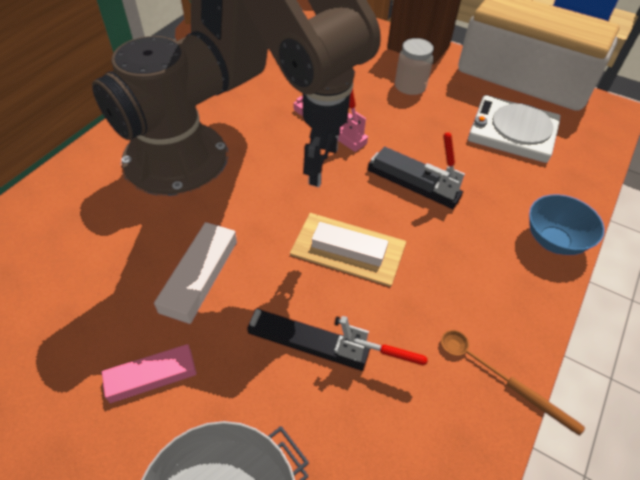

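View pics/w11.png

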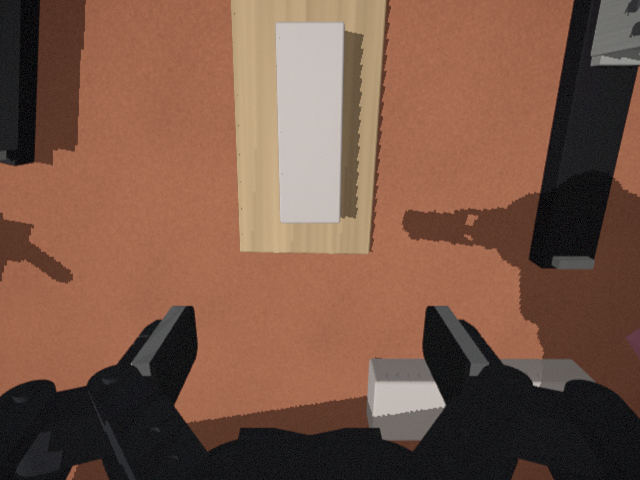

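The stone lies flat on the board: wrist corners (276,23), (344,23), (340,222), (280,222), board end corners (240,251), (370,253). The white clamp is open and the grey one's handle is upright and shut. One numeric check remains.

Run:
```python
from h import *
c=load('w11')
P=np.array([px2w(c,u,v,.036) for u,v in[(276,23),(344,23),(340,222),(280,222)]])
d=(P[0]+P[1]-P[2]-P[3])/2;print(P.mean(0),np.linalg.norm(d),np.degrees(np.arctan2(d[1],d[0])))
B=np.array([px2w(c,u,v,.008) for u,v in[(240,251),(370,253)]]);f=B[0]-B[1];print(np.linalg.norm(f));f/=np.linalg.norm(f);bx=np.array([f[1],-f[0],0]);m=B.mean(0)+bx*.11
o=P.mean(0)-m;print('board mid',m,'offset',o@bx,o@f,'board ang',np.degrees(np.arctan2(bx[1],bx[0])))
manip.finish_job()
```

```text
[ 0.49601345 -0.02150178  0.036     ] 0.14677978956629242 12.221585220167261
0.11968783455176696
board mid [ 0.49555415 -0.01889146  0.008     ] offset -5.897392692218475e-05 -0.002649764298952651 board ang 11.254306642226357
the job is handed in; nothing more can be done
```

I flipped the white stone's clamp open, then lifted the stone out and set it flat on the wooden board. The job is handed in at about 16 s of the 59 s allowed.

**Last checks:** The final pictures put the stone about 0 mm and 3 mm from the board's middle, and about 1° off its length. The white clamp's handle lies nearly level (open), and the grey clamp still stands shut. The gripper was clear, with no force on it.

**What went wrong on the way:** During the lift, the raised clamp bar pressed on the stone's end with about 10 N and tipped it roughly 15° in the grip. I backed off and let it level itself against the board while still held. The highest force I read there was about 29 N. One corner in the picture used to measure that tilt disagreed, because a finger hid it.

I did not measure the clamp angles or the stone's final flatness as numbers. Both are judged from the pictures.

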